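Garlic into its keeper and a lid on every pot

ROBOT

A 6-joint arm with a two-finger parallel gripper is mounted at the origin on a cart in front of the work surface, level with it; the furniture and walls round the work are solid. World frame = base frame: x ahead of the robot, y to its left, z up, the work surface at z = 0. Lengths are in m, angles in rad, forces in N, time in s.
With the tool pointing down it reaches from about 0.3 to 0.85 m from the base axis. Payload 4.2 kg.
Tool frame: the origin (TCP) lies on the centre line of the jaws, within the pads' length; the fingertips stand ctrl.tcp_to_tips ahead of it and the grasp point (between the pads) lies 6 mm ahead of it (ctrl.tcp_to_tips is the distance from the TCP to the fingertips, in m); y points along the fingers, x is the direction in which the jaws open and shut, and the axes are right-handed (so a half turn about y gives the same grasp; the last joint's range is limited). The gripper opens to 91 mm and grips with 3 to 60 N. Pads are 32 mm wide; open, the fingers measure 118 mm over their backs; the gripper's body (76 mm by 178 mm) begins 60 mm behind the grasp point.
Start: joints at [-1.291, 0.32, 1.565, -0, 1.257, -0.02], TCP at [0.17, -0.549, 0.239] pointing down, gripper open.
Joint ranges: [-3.11, 3.11], [-0.84, 2.01], [0.21, 2.61], [-1.34, 4.49], [0.05, 2.63], [-2.56, 2.56]. Speed limits (rad/s): [2.57, 2.57, 3.14, 3.14, 3.14, 3.14].

INTERFACE

Orientations are given as a unit quaternion [x, y, z, w].
In Python, from rig import ctrl, claw, solver, cams gives the robot as it stands. Calls block until the motion is done:
- ctrl.move_ptp(position, orientation): joint-space move of the TCP to a pose.
- ctrl.servo_line(position, rot=None, velocity=0.15): straight line of the TCP; rot=None keeps the orientation; velocity is the mean speed in m/s.
- ctrl.goto_joints(angles): joint-space move.
- claw.gripper_to(opening, effort=None): finger opening in m; effort is the grip in N (None keeps the last); returns when the fingers have stopped.
- ctrl.hold(seconds).
- solver.solve_ik(position, orientation): joint angles nearest the present ones, or None.
- cams.snapshot(name): name is "scene" or "top" or "wrist"; returns (picture, depth): 480x640x3 uint8, red, green, blue; 480x640 float32, m along the optical axis (not along the pixel's ray), 0 where there is no reading.
- cams.calibration(name): a dict with "mtx" (3x3 intrinsics, pixels), "dist_coeffs" ([k1, k2, p1, p2, k3] as OpenCV has them; the pictures are not rectified), "extrinsics" (4x4, takes a point from camera to world coordinates). Camera axes: x right, y up, looking along -z (the intrinsics and any distortion apply to the point x, -y, -z); pixel columns grow to the right and rows downward; lengths in m; the calibration is good to about 2 mm. A picture is of the moment at which its call begins: read the wrist's pose just before it. calibration takes no time and is no camera call; for the wrist camera it gives the pose at the moment of the call.
A pose or a line that the arm cannot do raises ctrl.IKError and nothing moves.
- ctrl.hand_in(): hands the job in, once; it reports no verdict.
Readings, each from a call of its own:
- ctrl.get_time(): time.
- ctrl.get_q(): joint angles.
- ctrl.get_joint_vel(): joint speeds.
- ctrl.get_tau(): joint torques, N m.
- ctrl.get_ee_pos(): TCP position.
- ctrl.get_ee_rot(): TCP orientation.
- ctrl.get_contact_force(): force on the tool from outside, world axes, zero at the start.
- ctrl.get_moment(): the same for the moment, N m.
- ctrl.get_grip_width(): finger opening in m.
Only numpy, scipy, OpenCV 4.12 (cv2) and the standard library are available. Lean on these libraries where they do the work, as an engineer would, in place of code of your own. Each camera call takes 0.05 s, during which the arm holds its last target. There are 200 camera calls.

TASK

Put the garlic away and close up the storage pots: lower the garlic bulb gently into the large, empty pot, without dropping it in, then close each of the three white pots with the wooden lid that fits it, pushed fully home and lying level. Leave the onion and the lemon where they are, and do not tip over any pot.

Things in the scene. Friction and masses are not known exactly. Their poses are not given: they have to be found in the camera images.
- garlic_mid (a point): A garlic bulb, about 60 mm across and 58 mm high, standing upright, to go into the large pot. The point is its centre, half-way up (29 mm above its foot); grasp it there or slightly higher. About 40 g; any grasp direction.
- pot_large_mouth (a point): Centre of the mouth, level with the rim, of the large white ceramic pot (empty, with two rows of small round vent holes round its side: the garlic keeper). Round, open, standing loose on the worktop; outer diameter 140 mm, wall 5 mm (bore 130 mm), height 80 mm, floor 6 mm thick; heavy (over 0.4 kg). z points up out of the mouth.
- pot_medium_mouth (a point): Centre of the mouth, level with the rim, of the medium white ceramic pot (three tea lights lie in it). Round, open, standing loose on the worktop; outer diameter 110 mm, wall 5 mm (bore 100 mm), height 74 mm, floor 6 mm thick; heavy (over 0.4 kg). z points up out of the mouth.
- pot_small_mouth (a point): Centre of the mouth, level with the rim, of the small white ceramic pot (wine corks lie in it). Round, open, standing loose on the worktop; outer diameter 82 mm, wall 5 mm (bore 72 mm), height 66 mm, floor 6 mm thick; heavy (over 0.4 kg). z points up out of the mouth.
- lid_large_knob (a point): Large round wooden lid, lying knob up; fits the large pot with 5 mm play all round. The point: middle of its knob's head (30 mm diameter, 24 mm high), on the lid's centre line. Disc 146 mm diameter, 10 mm thick; plug below it 120 mm diameter, 10 mm deep, tapering. Disc top is 24 mm below the point, disc underside (rests on the pot's rim) 34 mm, plug underside 44 mm. z up.
- lid_medium_knob (a point): Medium round wooden lid, lying knob up; fits the medium pot with 5 mm play all round. The point: middle of its knob's head (30 mm diameter, 24 mm high), on the lid's centre line. Disc 116 mm diameter, 10 mm thick; plug below it 90 mm diameter, 10 mm deep, tapering. Disc top is 24 mm below the point, disc underside (rests on the pot's rim) 34 mm, plug underside 44 mm. z up.
- lid_small_knob (a point): Small round wooden lid, lying knob up; fits the small pot with 5 mm play all round. The point: middle of its knob's head (30 mm diameter, 24 mm high), on the lid's centre line. Disc 88 mm diameter, 10 mm thick; plug below it 62 mm diameter, 10 mm deep, tapering. Disc top is 24 mm below the point, disc underside (rests on the pot's rim) 34 mm, plug underside 44 mm. z up.
- onion_mid (a point): Centre of a brown onion, 78 mm across, 85 mm high: a bystander, not to be moved.
- lemon_mid (a point): Centre of a yellow lemon, 78 x 55 x 56 mm: a bystander, not to be moved. Behind it stands a fixed wooden drawer chest, 217 mm high, its front at x = 0.63 from y = -0.44 to -0.12; farther left, behind x = 0.67, are a fixed toaster (180 mm), tin box (112 mm) and bottle (203 mm).

How it is judged:
By the outcome, as a careful person would: the job done as asked, in the order asked, and still so for the second after the job is handed in, with the robot touching nothing.
It also fails if it takes over 115 s, if anything falls off the work surface, if the arm or the gripper's body presses on something with over 40 N, if the wrist force passes 120 N, or if a joint passes its speed limit or range.

## Working session

There is one attempt and no reset: what is moved stays moved. The work goes in short steps, each a Python script; the robot and the scene stay as the last script left them, time stands still between calls to the robot, and variables do not carry over. Pictures are saved under pics/ and viewed, about 12 in all and at most 16, crops included, and the job is handed in when it is done.

```bash
ls; mkdir -p pics
cat > h.py <<'E'
import numpy as np, cv2
from rig import ctrl, claw, solver, cams
def save(n,name):
    p,d=cams.snapshot(n); cv2.imwrite(f'pics/{name}.png',p[:,:,::-1]); np.savez(f'pics/{name}.npz',p=p,d=d,**{k:np.array(v) for k,v in cams.calibration(n).items()}); return p,d
def ray(c,uv):
    uv=np.array(uv,float).reshape(-1,1,2)
    n=cv2.undistortPoints(uv,np.array(c['mtx'],float),np.array(c['dist_coeffs'],float)).reshape(-1,2)
    r=np.c_[n[:,0],-n[:,1],-np.ones(len(n))]
    E=np.array(c['extrinsics']); return E[:3,3], r@E[:3,:3].T
def onplane(c,uv,z):
    o,r=ray(c,uv); return o+r*((z-o[2])/r[:,2])[:,None]
def cloud(f):
    """world xyz per pixel, NaN where no depth"""
    d=f['d']; v,u=np.indices(d.shape); o,r=ray(f,np.c_[u.ravel(),v.ravel()])
    X=(o+r*d.ravel()[:,None]).reshape(d.shape+(3,)); X[d<=0]=np.nan; return X
E
python3 - <<'E'
from h import *
save('scene','scene0'); save('top','top0')
for n in ('scene','top','wrist'):
    c=cams.calibration(n); print(n,np.round(c['mtx'],1).tolist(),np.round(c['extrinsics'],3).tolist(),np.round(c['dist_coeffs'],3))
print(ctrl.tcp_to_tips,ctrl.get_ee_rot(),ctrl.get_time())
E
```

```text
pics
scene [[439.6, 0.0, 319.7], [0.0, 439.6, 234.3], [0.0, 0.0, 1.0]] [[-0.661, 0.341, -0.669, -0.097], [-0.751, -0.306, 0.586, 0.567], [-0.005, 0.889, 0.458, 0.545], [0.0, 0.0, 0.0, 1.0]] [-0.065  0.     0.     0.     0.   ]
top [[569.2, 0.0, 316.2], [0.0, 569.2, 243.1], [0.0, 0.0, 1.0]] [[-0.029, 0.992, -0.119, 0.346], [-1.0, -0.028, 0.008, 0.033], [0.005, 0.119, 0.993, 1.359], [0.0, 0.0, 0.0, 1.0]] [-0.178  0.     0.     0.     0.   ]
wrist [[400.2, 0.0, 319.6], [0.0, 400.2, 246.8], [0.0, 0.0, 1.0]] [[0.297, 0.918, 0.264, 0.245], [-0.955, 0.285, 0.081, -0.526], [-0.001, -0.276, 0.961, 0.383], [0.0, 0.0, 0.0, 1.0]] [-0.092  0.     0.     0.     0.   ]
0.025 [-0.56872697  0.42015234 -0.41930272  0.56939167] 0.1
```

View pics/top0.png

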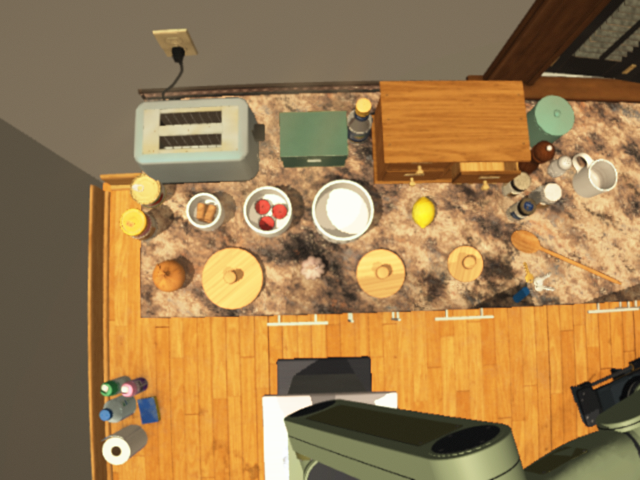

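View pics/scene0.png

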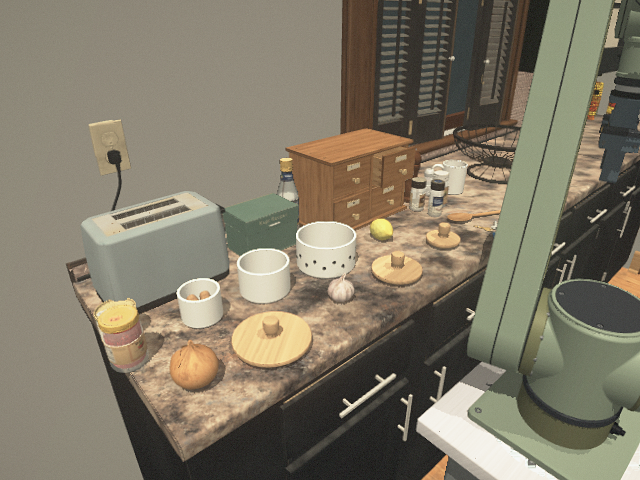

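The top view shows the small pot at about (205,210), the medium pot at (268,211) and the large pot at (343,211). The lids are at (233,278) for large, (381,273) for medium and (466,264) for small. The garlic is at (312,267), the onion at (168,275) and the lemon at (424,211). The scene view agrees, and the chest is close behind the large pot.

```bash
cat >> h.py <<'E'
def fitc(P):
    """robust algebraic circle fit"""
    for _ in range(4):
        A=np.c_[2*P,np.ones(len(P))]; s=np.linalg.lstsq(A,(P**2).sum(1),rcond=None)[0]
        r=np.sqrt(s[2]+s[:2]@s[:2]); e=abs(np.hypot(*(P-s[:2]).T)-r); P=P[e<max(.002,2*np.median(e))]
    return np.r_[s[:2],r]
E
python3 - <<'E'
from h import *
f=dict(np.load('pics/top0.npz')); X=cloud(f)
def reg(u,v,h): return X[v-h:v+h,u-h:u+h].reshape(-1,3), f['p'][v-h:v+h,u-h:u+h]
print('table',[np.round(X[v,u],4).tolist() for u,v in((160,240),(300,240),(430,290),(500,230))])
for n,u,v,h,H,R in(('L',343,211,40,.08,.07),('M',268,211,34,.074,.055),('S',205,210,26,.066,.041)):
    P,_=reg(u,v,h); q=P[abs(P[:,2]-H)<.006]; 
    # outer contour of rim by ray/plane
    print(n,len(q),np.round(np.median(q,0),4),'bbox mid',np.round((np.percentile(q,1,0)+np.percentile(q,99,0))/2,4),'size',np.round(np.percentile(q,99,0)-np.percentile(q,1,0),4),'fit',fitc(q[:,:2]))
for n,u,v,h in(('lL',233,278,36),('lM',381,273,30),('lS',466,264,24)):
    P,_=reg(u,v,h); q=P[(P[:,2]>.012)&(P[:,2]<.03)]; A=np.c_[q[:,:2],np.ones(len(q))]; pl=np.linalg.lstsq(A,q[:,2],rcond=None)[0]
    k=P[P[:,2]>.045]
    print(n,'disc',len(q),np.round((q.min(0)+q.max(0))/2,4),np.round(np.ptp(q,axis=0),4),'tilt',pl[:2].round(3),np.median(q[:,2]).round(4),'knob',len(k),np.round(np.median(k,0),4),np.round(np.ptp(k,axis=0),4))
for n,u,v,h in(('garlic',312,267,16),('onion',168,275,22),('lemon',424,211,20)):
    P,_=reg(u,v,h); q=P[P[:,2]>.015]; print(n,len(q),np.round((q.min(0)+q.max(0))/2,4),np.round(np.ptp(q,axis=0),4),q[:,2].max(),q[q[:,2].argmax()])
print(solver.solve_ik([.5,0,.3],[1,0,0,0]),solver.solve_ik([.5,0,.3],[.7071,.7071,0,0]))
E
```

```text
table [[0.5273, 0.4019, 0.0001], [0.5179, 0.0606, -0.0031], [0.3876, -0.248, 0.0017], [0.5291, -0.4331, -0.004]]
L 429 [ 0.5775 -0.0431  0.0797] bbox mid [ 0.5811 -0.051   0.0798] size [0.1515 0.1573 0.0107] fit [ 0.57422384 -0.04092958  0.06755249]
M 339 [0.5803 0.1324 0.0739] bbox mid [0.58   0.132  0.0737] size [0.1077 0.1079 0.0109] fit [0.57931812 0.13231702 0.05237031]
S 245 [0.5866 0.2823 0.0662] bbox mid [0.586  0.2816 0.0658] size [0.0807 0.0781 0.0108] fit [0.58514294 0.28164417 0.03827296]
lL disc 2763 [0.4298 0.2236 0.0211] [0.1429 0.1438 0.0171] tilt [-0.005 -0.   ] 0.0205 knob 130 [0.4295 0.2226 0.0557] [0.0277 0.0292 0.0172]
lM disc 1666 [ 0.4245 -0.1284  0.0205] [0.1241 0.1133 0.0167] tilt [-0.005 -0.003] 0.0204 knob 116 [ 0.4313 -0.1268  0.0558] [0.0276 0.0265 0.0171]
lS disc 890 [ 0.4475 -0.332   0.0208] [0.0849 0.0879 0.0161] tilt [0.003 0.003] 0.0205 knob 129 [ 0.4476 -0.3307  0.0562] [0.0284 0.0279 0.018 ]
garlic 436 [0.4474 0.0313 0.0397] [0.0569 0.057  0.0409] 0.06015707280101856 [0.44884738 0.01966702 0.06015707]
onion 850 [0.4386 0.3722 0.056 ] [0.0756 0.077  0.0628] 0.08739245969155207 [0.43553834 0.36884752 0.08739246]
lemon 555 [ 0.5729 -0.2341  0.0425] [0.0781 0.0529 0.046 ] 0.06547367830094397 [ 0.57848975 -0.23073638  0.06547368]
[ 0.53641412  0.5962767   1.82474943 -1.15062694  1.91473829  0.92426668] None
```

```bash
cat >> h.py <<'E'
from scipy.spatial.transform import Rotation as Ro
Q=Ro.from_matrix(np.array([[0,1,0],[0,0,-1],[-1,0,0]],float).T).as_quat()  # jaws along y, pointing down, camera toward robot
E
python3 - <<'E'
from h import *
for p in [(.45,-.33,.05),(.43,-.127,.05),(.447,.031,.04),(.43,.223,.05),(.58,-.045,.05),(.58,.132,.25),(.586,.282,.25)]: 
    s=solver.solve_ik(p,Q); print(p, None if s is None else s.round(2))
for i,y in enumerate((-.3,-.08,.1,.26)):
    ctrl.move_ptp([.50,y,.32],Q); save('wrist',f'w{i}')
print(ctrl.get_time(),ctrl.get_ee_pos())
a=[cv2.imread(f'pics/w{i}.png') for i in range(4)]
cv2.imwrite('pics/wm.png',cv2.resize(np.vstack([np.hstack(a[:2]),np.hstack(a[2:])]),(800,600)))
E
```

```text
(0.45, -0.33, 0.05) [-0.65  0.48  1.85 -0.    0.81 -2.22]
(0.43, -0.127, 0.05) [-0.31  0.35  2.1  -0.    0.69 -1.88]
(0.447, 0.031, 0.04) [ 0.04  0.36  2.11 -0.    0.67 -1.53]
(0.43, 0.223, 0.05) [ 0.45  0.39  2.02 -0.    0.73 -1.12]
(0.58, -0.045, 0.05) [-0.1   0.51  1.79 -0.    0.84 -1.67]
(0.58, 0.132, 0.25) [ 0.2   0.34  1.5  -0.    1.3  -1.37]
(0.586, 0.282, 0.25) [ 0.43  0.43  1.36 -0.    1.35 -1.14]
4.45 [0.5004237  0.2580633  0.32004151]
```

View pics/wm.png

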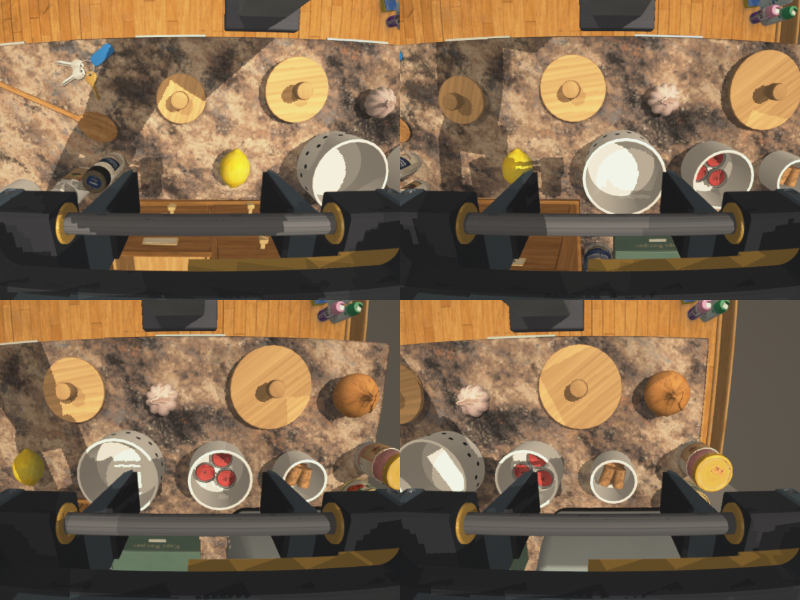

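The wrist views show every object. In tile coordinates the large pot is near (625,170) in tile 2, the medium pot near (220,475) in tile 3 and the small pot near (613,478) in tile 4. The gripper body is wide along the jaw direction, so it lies parallel to y and is clear of the chest. Next I'll fit positions across the views.

Run:
```python
from h import *
F={n:dict(np.load(f'pics/{n}.npz')) for n in('w0','w1','w2','w3','top0')}
X={n:cloud(f) for n,f in F.items()}
G=dict(L=(.577,-.043,.08,.07),M=(.580,.132,.074,.055),S=(.586,.282,.066,.041))
K=dict(lL=(.4295,.2226,.073),lM=(.431,-.127,.058),lS=(.4476,-.3307,.044))
for n in X:
    P=X[n].reshape(-1,3); P=P[~np.isnan(P[:,0])]
    for k,(x,y,H,R) in G.items():
        r=np.hypot(P[:,0]-x,P[:,1]-y); q=P[(abs(P[:,2]-H)<.005)&(r<R+.006)&(r>R-.014)]
        if len(q)>120: 
            a=np.arctan2(*(q[:,:2]-[x,y]).T); cov=len(set((a*6).astype(int)))
            c=np.array([x,y])
            for _ in range(20): # centre with known mean radius (R-2.5mm), LSQ
                d=q[:,:2]-c; rr=np.hypot(*d.T); J=d/rr[:,None]; c=c+np.linalg.lstsq(J,rr-(R-.0025),rcond=None)[0]
            print(n,k,len(q),cov,c.round(4),np.median(q[:,2]).round(4),fitc(q[:,:2]).round(4))
    for k,(x,y,R) in K.items():
        r=np.hypot(P[:,0]-x,P[:,1]-y); t=P[(r<.025)&(P[:,2]>.049)&(P[:,2]<.063)]; q=P[(r<R+.012)&(P[:,2]>.014)&(P[:,2]<.028)]
        if len(t)>80 and len(q)>500:
            h=cv2.minEnclosingCircle(q[:,:2].astype(np.float32)*1000)
            print(n,k,'knob',len(t),((np.percentile(t,2,0)+np.percentile(t,98,0))/2).round(4),t.mean(0).round(4),'disc',((np.percentile(q,.5,0)+np.percentile(q,99.5,0))/2).round(4),(np.percentile(q,99.5,0)-np.percentile(q,.5,0)).round(4))
    q=P[(np.hypot(P[:,0]-.447,P[:,1]-.031)<.045)&(P[:,2]>.015)&(P[:,2]<.08)]
    if len(q)>200: print(n,'garlic',((np.percentile(q,1,0)+np.percentile(q,99,0))/2).round(4),(np.percentile(q,99,0)-np.percentile(q,1,0)).round(4))
```

```text
w0 L 1431 26 [ 0.5768 -0.0411] 0.0786 [ 0.5761 -0.0418  0.0671]
w0 lM knob 650 [ 0.4328 -0.1294  0.0531] [ 0.4327 -0.13    0.0543] disc [ 0.4329 -0.1292  0.0185] [0.1105 0.1106 0.0054]
w0 lS knob 666 [ 0.4498 -0.3336  0.0538] [ 0.4496 -0.3335  0.0545] disc [ 0.4497 -0.3334  0.0188] [0.0833 0.083  0.0051]
w0 garlic [0.4504 0.0272 0.0349] [0.0535 0.0465 0.0365]
w1 L 1753 36 [ 0.5763 -0.0404] 0.0786 [ 0.5757 -0.0406  0.0669]
w1 M 1046 28 [0.5824 0.1317] 0.0726 [0.5816 0.1312 0.0519]
w1 S 339 14 [0.5877 0.2806] 0.0645 [0.5855 0.2773 0.0355]
w1 lL knob 593 [0.4314 0.2219 0.053 ] [0.4313 0.2207 0.054 ] disc [0.4313 0.2205 0.0183] [0.1387 0.1374 0.0064]
w1 lM knob 669 [ 0.4329 -0.1282  0.0535] [ 0.4331 -0.128   0.0543] disc [ 0.4329 -0.1284  0.0188] [0.1098 0.1106 0.0049]
w1 lS knob 592 [ 0.4497 -0.3326  0.0532] [ 0.4496 -0.3313  0.0542] disc [ 0.4499 -0.3326  0.0185] [0.084  0.0843 0.0077]
w1 garlic [0.4502 0.0302 0.0379] [0.0524 0.0513 0.0341]
w2 L 1601 29 [ 0.5772 -0.0396] 0.0789 [ 0.5764 -0.0393  0.0669]
w2 M 1575 37 [0.5822 0.1326] 0.0728 [0.5819 0.1325 0.0522]
w2 S 812 27 [0.5877 0.28
[... 568 characters left out ...]
[0.4313 0.2237 0.0191] [0.1381 0.1392 0.0047]
w3 garlic [0.4506 0.0363 0.0362] [0.0525 0.0478 0.036 ]
top0 L 409 37 [ 0.574  -0.0405] 0.0798 [ 0.5738 -0.0405  0.0672]
top0 M 319 37 [0.5797 0.1325] 0.074 [0.5794 0.1323 0.0524]
top0 S 227 37 [0.5855 0.2817] 0.0664 [0.5853 0.2817 0.0383]
top0 lL knob 123 [0.4304 0.2237 0.0562] [0.43  0.223 0.056] disc [0.4293 0.2225 0.0208] [0.1374 0.1384 0.0126]
top0 lM knob 112 [ 0.432  -0.1272  0.0562] [ 0.4317 -0.1275  0.056 ] disc [ 0.4311 -0.1275  0.0206] [0.1089 0.1094 0.0128]
top0 lS knob 121 [ 0.448  -0.3317  0.0562] [ 0.4481 -0.3317  0.056 ] disc [ 0.4473 -0.3319  0.0206] [0.0835 0.0856 0.0124]
top0 garlic [0.4471 0.0314 0.0393] [0.0518 0.0519 0.0346]
```

Views agree to about 2 mm. Garlic first.

```bash
cat >> h.py <<'E'
def down(x,y,z,fmax=4,step=.001,v=.03):
    """step down to TCP height z, stop when upward force rises by fmax"""
    f0=ctrl.get_contact_force()[2]; p=ctrl.get_ee_pos()[2]
    while p>z+1e-6:
        p=max(z,p-step); ctrl.servo_line([x,y,p],velocity=v); f=ctrl.get_contact_force()[2]-f0
        if f>fmax: break
    print('down to',round(p,4),'ee',ctrl.get_ee_pos().round(4),'dF',round(f,2)); return p
E
python3 - <<'E'
from h import *
gx,gy=.4505,.0320; px,py=.5765,-.0403
claw.gripper_to(.085,8)
ctrl.move_ptp([gx,gy,.16],Q); ctrl.servo_line([gx,gy,.043],velocity=.12)
claw.gripper_to(.0,8); print('w',ctrl.get_grip_width(),ctrl.get_contact_force().round(2))
ctrl.servo_line([gx,gy,.18],velocity=.15); print('w',ctrl.get_grip_width(),ctrl.get_contact_force().round(2))
ctrl.servo_line([px,py,.18],velocity=.15); ctrl.servo_line([px,py,.06],velocity=.1)
save('wrist','g1'); save('scene','g1s')
down(px,py,.0485,fmax=1.5)
print(ctrl.get_grip_width(),ctrl.get_time())
a=cv2.imread('pics/g1.png');b=cv2.imread('pics/g1s.png')
cv2.imwrite('pics/g1m.png',np.hstack([cv2.resize(a[:,160:480],(400,600)),cv2.resize(b[180:340,240:400],(400,400),interpolation=2).__class__(0) if 0 else cv2.copyMakeBorder(cv2.resize(b[180:340,240:400],(400,400)),0,200,0,0,0)]))
E
```

```text
w 0.05463563941545242 [-0.53  0.16  0.7 ]
w 0.05455036280007331 [ 0.23 -0.34 -0.43]
down to 0.0487 ee [ 0.5767 -0.0403  0.0491] dF 4.11
0.054527516627926896 14.2083
```

View pics/g1m.png

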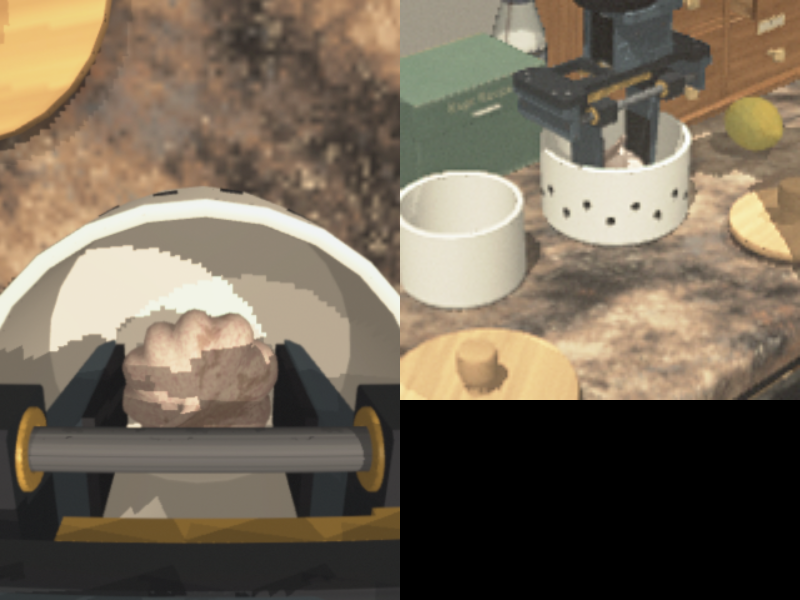

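The grasp is secure, and the garlic touched the pot floor at TCP z=0.0487. I'll release it and fetch the large lid. The wrist image shows the bulb upright between the fingers near (200,370), inside the bore.

```bash
cat >> h.py <<'E'
def lid(k,pot,H,nm):
    (x,y),(px,py)=k,pot; T=.008
    claw.gripper_to(.055,25); ctrl.move_ptp([x,y,.12],Q); ctrl.servo_line([x,y,.044+T],velocity=.1)
    claw.gripper_to(0,25); print('w',ctrl.get_grip_width())
    ctrl.servo_line([x,y,.2],velocity=.15); ctrl.hold(.1); print('w',ctrl.get_grip_width(),'F',ctrl.get_contact_force().round(2))
    ctrl.servo_line([px,py,.2],velocity=.17); ctrl.servo_line([px,py,H+.034+T+.022],velocity=.1)
    save('wrist',nm)
    z=down(px,py,H+.034+T-.002,fmax=6)
    print('expected seat',H+.034+T,'M',ctrl.get_moment().round(2),'t',ctrl.get_time()); return z
E
python3 - <<'E'
from h import *
claw.gripper_to(.074); ctrl.servo_line([.5765,-.0403,.17],velocity=.12)
ctrl.move_ptp([.5765,-.0403,.22],Q)
save('wrist','g2')
lid((.4315,.2228),(.5765,-.0403),.08,'lL')
a=cv2.imread('pics/g2.png');b=cv2.imread('pics/lL.png'); cv2.imwrite('pics/m2.png',cv2.resize(np.hstack([a,b]),(800,300)))
E
```

```text
w 0.029235189666870522
w 0.029512114778110613 F [ 0.11 -0.35 -2.23]
down to 0.1208 ee [ 0.5766 -0.0403  0.1223] dF 9.7
expected seat 0.122 M [ 0.14  0.39 -0.01] t 29.1917
```

View pics/m2.png

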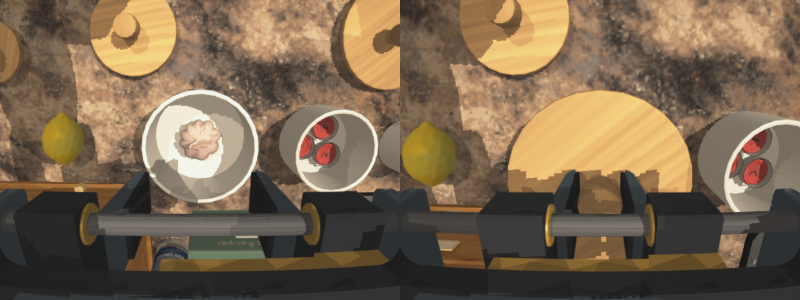

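The garlic sits upright in the middle of the large pot, and the large lid bottomed at the expected height (EE z 0.1223 against 0.122). I'll release it and do the medium and small lids the same way.

Run:
```python
from h import *
def rel():
    p=ctrl.get_ee_pos(); claw.gripper_to(.055); ctrl.servo_line([p[0],p[1],.2],velocity=.15); ctrl.hold(.1)
rel(); save('wrist','afterL')
z=lid((.4329,-.128),(.5822,.1325),.074,'lM')
if z<.074+.042+.003:
    rel(); z=lid((.4497,-.3328),(.5875,.2816),.066,'lS')
    if z<.066+.042+.003:
        rel(); ctrl.move_ptp([.50,.12,.34],Q); save('wrist','fin'); ctrl.move_ptp([.35,-.2,.35],Q)
        save('top','fint'); save('scene','fins'); print(ctrl.get_time())
        f=[dict(np.load(f'pics/{n}.npz')) for n in('fin','fint')]
        for g in f:
            P=cloud(g).reshape(-1,3); P=P[~np.isnan(P[:,0])]
            for n,x,y,H,R in(('L',.5765,-.0403,.09,.073),('M',.5822,.1325,.084,.058),('S',.5875,.2816,.076,.044)):
                r=np.hypot(P[:,0]-x,P[:,1]-y); q=P[(r<R+.01)&(abs(P[:,2]-H)<.012)&(r>.02)]
                pl=np.linalg.lstsq(np.c_[q[:,:2],np.ones(len(q))],q[:,2],rcond=None)[0]
                print(n,len(q),'z',np.median(q[:,2]).round(4),'want',H,'tilt',pl[:2].round(3),((np.percentile(q,1,0)+np.percentile(q,99,0))/2).round(4))
        cv2.imwrite('pics/finm.png',np.vstack([cv2.imread('pics/fint.png')[150:320,60:580],cv2.resize(cv2.imread('pics/fins.png')[190:410,70:490],(520,272))]))
```

```text
w 0.029774044326594622
w 0.02932104419818912 F [-0.52 -0.39 -0.64]
down to 0.1149 ee [0.5823 0.1325 0.1163] dF 8.15
expected seat 0.11599999999999999 M [-0.06  0.35  0.03] t 42.8917
w 0.029079938667871636
w 0.029666150618220512 F [ 0.5   0.51 -0.51]
down to 0.1069 ee [0.5877 0.2817 0.1084] dF 7.16
expected seat 0.10800000000000001 M [-0.12  0.27 -0.05] t 59.6083
63.4417
L 8720 z 0.0888 want 0.09 tilt [ 0.005 -0.004] [ 0.5601 -0.0398  0.0876]
M 7174 z 0.0826 want 0.084 tilt [0.005 0.001] [0.5806 0.1319 0.0817]
S 2797 z 0.0745 want 0.076 tilt [0.015 0.011] [0.5815 0.2808 0.0725]
L 2937 z 0.0902 want 0.09 tilt [ 0.001 -0.   ] [ 0.573  -0.0405  0.0902]
M 1767 z 0.084 want 0.084 tilt [0.    0.004] [0.5792 0.1322 0.0839]
S 863 z 0.0763 want 0.076 tilt [0.007 0.005] [0.5849 0.282  0.0759]
```

View pics/finm.png

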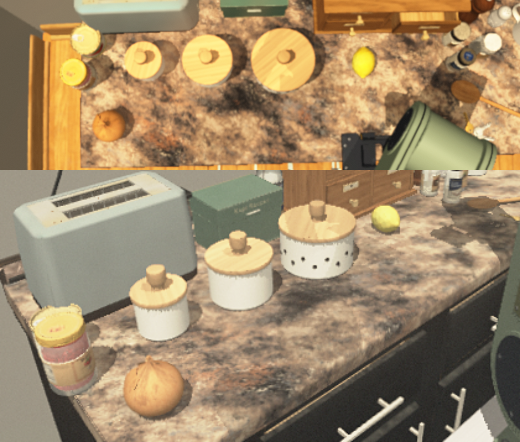

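All three lids are on their pots, level and at the right height. The onion and lemon look unmoved, so I'll hand in.

Run:
```python
from h import *
P=cloud(dict(np.load('pics/fint.npz')));
for n,u,v,h in(('onion',168,275,22),('lemon',424,211,20)):
    q=P[v-h:v+h,u-h:u+h].reshape(-1,3); q=q[q[:,2]>.015]; print(n,((q.min(0)+q.max(0))/2).round(4))
ctrl.hand_in()
```

```text
onion [0.4387 0.3722 0.0581]
lemon [ 0.573  -0.2344  0.0405]
the job is handed in; nothing more can be done
```

The job is done and handed in at about 63 s of robot time. I set the garlic down on the large pot's floor before releasing it, and closed the large, medium and small pots with their own lids.

**Lids:** Each one bottomed out within 0.5 mm of its expected height, with 7–10 N of contact force. In the final top view the disc tops are at z = 0.090, 0.084 and 0.076, as they should be, with tilts of 0.009 rad or less.

**Bystanders:** The onion and lemon measure in the same place to within 0.5 mm horizontally, and all three pots are upright.

**Disagreements:**
- The wrist view read heights about 1.4 mm lower and x about 2 mm greater than the top camera. That is within the calibration tolerance.
- The wrist view also showed the small lid tilted by about 0.015–0.02 rad, against about 0.009 rad from the top camera. I put this down to partial occlusion and noise, and did not check it further.

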